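# Try the catch of the shoe-polish caddy

## Task

The tray of the green caddy with the red button has just been washed and refitted, so try its catch: press the red button until the tray springs fully out towards you, then push the tray back home until it clicks and stays shut. Leave the caddy with the yellow button shut.

Things in the scene. Friction and masses are not known exactly. Their poses are not given: they have to be found in the camera images.
- caddy_release_top (a point): Centre of the top of the RED release button (32 mm across, 95 mm above the bench) on the roof (80 mm high) of a fixed green 150 x 150 mm caddy. Axes as the caddy's: -x is the way its tray slides out, z up. It sinks straight down 9 mm at most against a spring (1.6 N, 5 N at the bottom), frees the tray at 5 to 6 mm (press 8) and springs back. A collar 42 mm across round it is 84 mm high.
- caddy_tray_front (a point): Centre of the outer face of that caddy's tray front, an upright pale green panel 136 mm wide (y), 12 mm thick, from 40 to 93 mm above the bench; moves with the tray; axes as the caddy's (outward is -x). Shut, it lies 67 mm in front (-x) of the button's centre and 12 mm proud of the housing. Push it in (+x) anywhere on its face, for instance with fingertips pointing down.
- caddy_tray (a joint): Travel of that tray in m, growing outwards: 0 latched shut, 0.060 fully out, -0.004 inner stop. Let go, a spring (5 N shut, 3 N out) drives it out in about a second. Pushed in, it rides over the catch in the last 15 mm (some 10 N), clicks at about 0 to -0.002 and then stays near 0; short of that the spring sends it out again.
- spare_tray (a joint): Travel in m of the tray of the other green caddy, alike but with a YELLOW button, standing on the other half of the bench: 0 latched shut. It must stay shut. The two caddies change sides and yaw by up to 0.3 rad.
Not all that is in view belongs to the job. What is shaped like the part that bears caddy_release_top but brown is not meant.

How it is judged:
By the outcome, as a careful person would: the job done as asked, in the order asked, and still so for the second after the job is handed in, with the robot touching nothing.
It also fails if it takes over 38 s, if anything falls off the work surface, if the arm or the gripper's body presses on something with over 40 N, if the wrist force passes 120 N, or if a joint passes its speed limit or range.

## Robot

A 7-joint arm with a two-finger parallel gripper is mounted at the origin on the work surface. World frame = base frame: x ahead of the robot, y to its left, z up, the work surface at z = 0. Lengths are in m, angles in rad, forces in N, time in s.
With the tool pointing down it reaches from about 0.4 to 0.85 m from the base axis. Payload 4.5 kg.
Tool frame: the origin (TCP) lies on the centre line of the jaws, within the pads' length; the fingertips stand 14 mm ahead of it and the grasp point (between the pads) lies 5 mm behind it (r.tcp_to_tips is the z of the fingertips in the tool frame, in m); z points along the fingers, y is the direction in which the jaws open and shut (so a half turn about z gives the same grasp; the last joint's range is limited). The gripper opens to 88 mm and grips with 3 to 60 N. Pads are 18 mm wide; open, the fingers measure 123 mm over their backs; the gripper's body (75 mm by 187 mm) begins 45 mm behind the grasp point.
Start: joints at [1.25, 0.689, -0.195, 1.565, 0.157, 0.902, -0.215], TCP at [0.217, -0.586, 0.253] pointing down, gripper open.
Joint ranges: [-3.01, 3.01], [-0.46, 2.08], [-1.47, 1.51], [0.13, 2.56], [-1, 4.14], [0.04, 2.09], [-2.66, 2.66]. Speed limits (rad/s): [2.57, 2.57, 3.14, 3.14, 3.14, 3.14, 3.14].

## Interface

Orientations are given as a unit quaternion [x, y, z, w].
In Python, from plant import r, viewer gives the robot as it stands.
- The arm moves only by the shell command python3 -m inch 'ROWS' [FORCE]. ROWS is JSON, a list of rows, each a list of 3 entries, a list of its own where there are three numbers: the closure, from 0 (fully open) to 1 (shut), then the shift along the tool's x, y, z in cm, then the turn about the tool's z in degrees. In form: [[fingers, [x, y, z], yaw], ...]. A call has 1 to 20 rows; each row is the pose to reach, as a shift and turn from the pose commanded when the call began, along the tool's axes at that moment; what a row does not reach only later rows make up. A row lasts 1/10 s, in which the tool goes at most 50 mm and 8.59 degrees, less where a joint would pass 70% of its speed; a pose out of reach is approached as far as the arm can. A call with a gripper value outside its range is refused whole. The fingers move at their own pace and stop on an object; FORCE is the grip in N (left out, the last holds). Time passes only in rows, so rows that repeat a pose let the fingers close. It gives the time, the measured TCP pose, the force and the opening at its end, in the units of the state.
- r.get_state(): the state, without advancing time (a new reading comes with each control period).
- viewer.snapshot(name): name is "scene" or "top"; returns the picture (420x560x3 uint8, red, green, blue); there is no depth.
- viewer.camera_params(name): a dict with "intrinsics" (3x3 intrinsics, pixels), "k1" (the pictures are not rectified: a ray, as slopes to the right and down, at radius r is drawn at 1 + k1 r^2 times it, then the intrinsics apply), "world_to_cam" (4x4, takes a point from world to camera coordinates). Camera axes: x right, y up, looking along -z (the intrinsics and any distortion apply to the point x, -y, -z); pixel columns grow to the right and rows downward; lengths in m; the calibration is good to about 2 mm. A picture is of the moment at which its call begins. camera_params takes no time and is no camera call.
- r.finish_job(): hands the job in, once; it reports no verdict.
Trained networks look in the newest picture that a camera, given by its name, has taken for a name from the list of things; names that differ only in an ending like _2 or _b are one class to them, and where a whole thing is asked for, a point or a joint stands for the part that bears it (a point fixed in the world has none). Each returns a list of dicts, best first, with "p" (0 to 1); they miss things now and then, are a little off and sometimes report something else, mostly with a low value. They report only what shows in the picture. A call takes as long as a camera call. They do not tell look-alikes from the thing itself.
- viewer.outline_of(camera, name): "pixels" (420x560 bool, what is visible of it) and "bbox" ([left, top, width, height] in pixels, round what is visible of it).
The state is a dict: "clock": time; "q": joint angles; "qd": joint speeds; "joint_torque": joint torques, N m; "tool_pos": TCP position; "eef_rot": TCP orientation; "contact_force": force on the tool from outside, world axes, zero at the start; "moment": the same for the moment, N m; "opening": opening from 0.0 (shut) to 1.0 (fully open).
Only numpy, scipy, OpenCV 4.12 (cv2) and the standard library are available. Lean on these libraries where they do the work, as an engineer would, in place of code of your own. Each camera call takes 0.05 s, during which the arm holds its last target.

## Working session

There is one attempt and no reset: what is moved stays moved. The work goes in short steps, Python scripts to look and compute and a shell command to move; the robot and the scene stay as the last step left them, time stands still between calls to the robot, and variables do not carry over. Pictures are saved under pics/ and viewed, and the job is handed in when it is done.

```bash
mkdir -p pics; ls; python3 - <<'E'
from plant import r, viewer
import cv2, json
for n in ("scene","top"):
    im=viewer.snapshot(n); cv2.imwrite(f"pics/{n}0.png",im[:,:,::-1])
    p=viewer.camera_params(n); print(n,p)
s=r.get_state(); print({k:s[k] for k in("clock","tool_pos","eef_rot","opening","contact_force")}, r.tcp_to_tips)
E
```

```text
pics
scene {'intrinsics': array([[454.18105311,   0.        , 279.56956262],
       [  0.        , 454.18105311, 214.11157848],
       [  0.        ,   0.        ,   1.        ]]), 'k1': -0.05316211829209648, 'world_to_cam': array([[ 0.43582078,  0.89999811,  0.0079782 , -0.23221426],
       [-0.70568895,  0.33619858,  0.62367749,  0.30463246],
       [ 0.5586263 , -0.27744174,  0.78164105, -1.33825643],
       [ 0.        ,  0.        ,  0.        ,  1.        ]])}
top {'intrinsics': array([[379.52821524,   0.        , 274.82845454],
       [  0.        , 379.52821524, 208.56199012],
       [  0.        ,   0.        ,   1.        ]]), 'k1': -0.06815229860672299, 'world_to_cam': array([[-0.01052449, -0.99976892, -0.01874391,  0.03645858],
       [ 0.99107654, -0.01292025,  0.13266635, -0.52478585],
       [-0.13287787, -0.0171804 ,  0.9909835 , -0.77500132],
       [ 0.        ,  0.        ,  0.        ,  1.        ]])}
{'clock': 0.1, 'tool_pos': array([ 0.21687444, -0.58559788,  0.25200738]), 'eef_rot': array([ 9.84298574e-01,  1.76509662e-01, -2.08559187e-04, -7.82942586e-04]), 'opening': 1.0013449369181755, 'contact_force': array([ 0.13338495,  0.08551092, -0.47182478])} 0.014
```

View pics/scene0.png

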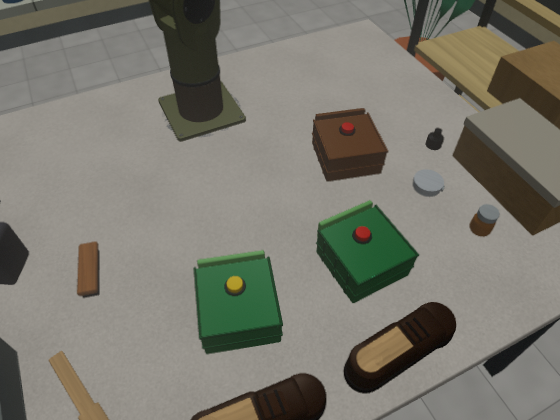

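View pics/top0.png

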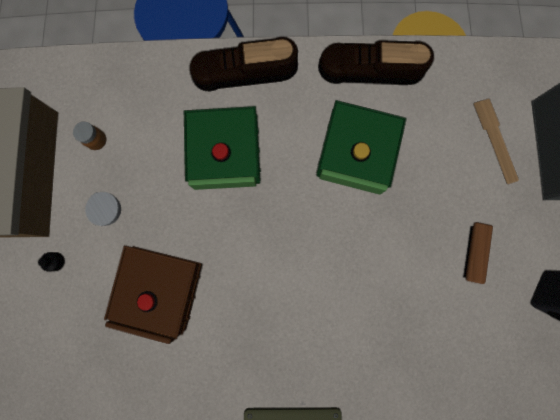

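Three candidates show in the top view. The green caddy with the red button is at (221,152), the green one with the yellow button at (361,151), and a brown caddy with a red button at (146,302). Only the first is green with a red button, so I'll confirm it in a crop and measure it.

```bash
cat > h.py <<'E'
import numpy as np, cv2
from plant import r, viewer
from scipy.optimize import least_squares
def proj(n,P):
    p=viewer.camera_params(n); W=p["world_to_cam"]; K=p["intrinsics"]
    c=np.atleast_2d(P)@W[:3,:3].T+W[:3,3]
    s=np.c_[c[:,0],-c[:,1]]/-c[:,2:]
    s=s*(1+p["k1"]*(s**2).sum(1,keepdims=True))
    return s@K[:2,:2].T+K[:2,2]
def plane(n,uv,z):
    f=lambda x: proj(n,[x[0],x[1],z])[0]-uv
    return least_squares(f,[0.6,0]).x
E
python3 - <<'E'
from h import *
a=cv2.imread("pics/top0.png")[90:205,165:285]; b=cv2.imread("pics/scene0.png")[190:310,305:425]
a=cv2.resize(a,(400,383),interpolation=2);b=cv2.resize(b,(390,383),interpolation=2)
cv2.imwrite("pics/crop0.png",np.hstack([a,b]))
def blob(n,box):
    im=cv2.imread(f"pics/{n}0.png"); h=cv2.cvtColor(im,cv2.COLOR_BGR2HSV)
    m=(((h[...,0]<8)|(h[...,0]>172))&(h[...,1]>170)&(h[...,2]>90)); k=np.zeros_like(m); x,y,w,hh=box; k[y:y+hh,x:x+w]=m[y:y+hh,x:x+w]
    v,u=np.nonzero(k); print(n,len(u),u.mean(),v.mean(),u.min(),u.max(),v.min(),v.max()); return np.array([u.mean(),v.mean()])
T=blob("top",(200,130,45,45)); S=blob("scene",(340,215,45,45))
print(plane("top",T,.092),plane("scene",S,.092))
for n in("top","scene"):
    for nm in ("caddy_tray_front","caddy_release_top","caddy_tray"):
        o=viewer.outline_of(n,nm)
        print(n,nm,[(d["p"],d["bbox"]) for d in o])
        for i,d in enumerate(o): np.save(f"pics/{n}_{nm}_{i}.npy",d["pixels"])
E
```

```text
top 171 219.6549707602339 150.7719298245614 213 226 144 158
scene 138 362.45652173913044 232.2246376811594 356 369 227 238
[0.63784388 0.14047847] [0.63496841 0.14298082]
top caddy_tray_front [(0.94, [187.2, 178.0, 68.0, 10.4]), (0.57, [101.9, 321.2, 76.0, 20.8])]
top caddy_release_top [(0.58, [216.9, 143.1, 11.1, 13.6]), (0.51, [137.4, 293.4, 18.3, 20.6])]
top caddy_tray [(0.89, [108.0, 321.2, 62.0, 27.2]), (0.74, [188.1, 177.4, 67.4, 9.8])]
scene caddy_tray_front [(0.65, [318.8, 201.0, 52.8, 28.1]), (0.56, [315.9, 107.8, 48.1, 11.9])]
scene caddy_release_top [(0.71, [353.3, 227.0, 15.9, 16.5]), (0.5, [339.0, 123.6, 15.0, 9.8])]
scene caddy_tray [(0.77, [319.0, 199.6, 52.9, 29.3]), (0.67, [314.1, 109.9, 54.0, 11.6])]
```

View pics/crop0.png

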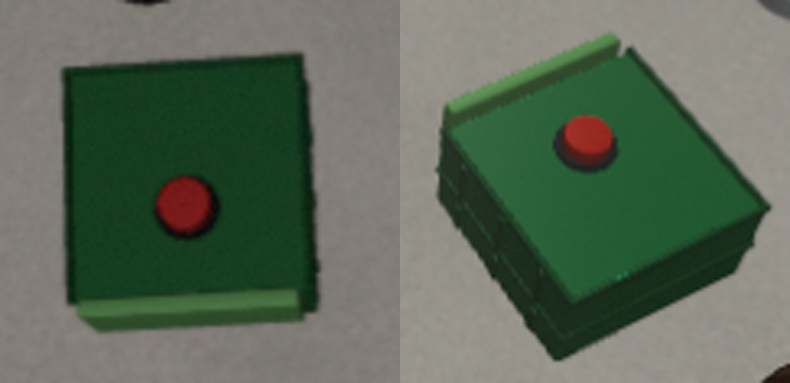

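The crop confirms it: a green housing with a red button, and the pale green tray front on the robot's side. Next is the yaw.

```bash
python3 - <<'E'
from h import *
c=lambda x,y:np.array([165+x/3.333-.35,90+y/3.333-.35])
L=lambda x,y,z:plane("top",c(x,y),z)
fl,fr,nl=L(64,69,.08),L(302,55,.08),L(70,303,.08)
print("far",fl,fr,np.linalg.norm(fl-fr)); d=fl-fr; print("yaw far edge",np.arctan2(-d[0],d[1]))
d=fl-nl; print("left side len",np.linalg.norm(d),np.arctan2(d[1],d[0]))
a,b=L(77,303,.093),L(300,290,.093); d=a-b; print("tray inner",a,b,np.linalg.norm(d),np.arctan2(-d[0],d[1]))
cs=lambda x,y:np.array([305+x/3.25-.35,190+y/3.19-.35])
S=lambda x,y,z:plane("scene",cs(x,y),z)
p=[S(445,127,.08),S(632,50,.08),S(770,207,.08),S(573,302,.08)]
for q in p: print("roof",q)
d=p[0]-p[1];print(np.arctan2(-d[0],d[1]))
d=p[2]-p[1];print(np.arctan2(d[1],d[0]))
d=p[3]-p[0];print(np.arctan2(d[1],d[0]))
d=p[3]-p[2];print(np.arctan2(-d[0],d[1]))
print((sum(p))/4)
from scipy.spatial.transform import Rotation as R
s=r.get_state(); print(R.from_quat(s["eef_rot"]).as_matrix())
E
```

```text
far [0.73149718 0.21995022] [0.73723768 0.06841489] 0.15164401844372746
yaw far edge 0.037864151372801934
left side len 0.15209110630801595 0.05166700853733746
tray inner [0.5767577  0.20444882] [0.58258947 0.06909283] 0.13548156594492303 0.04305807079599298
roof [0.69613973 0.3082657 ]
roof [0.69889    0.47170862]
roof [0.84130265 0.45956558]
roof [0.83934808 0.29385735]
3.1247671537438313
-0.08506083126189132
-0.10027366332664814
3.12979792996474
[0.76892012 0.38334931]
[[ 9.37705523e-01  3.47431064e-01 -8.96752943e-05]
 [ 3.47431075e-01 -9.37705506e-01  1.81696965e-04]
 [-2.09618475e-05 -2.01534231e-04 -9.99999979e-01]]
```

```bash
python3 -m inch '[[1,[64.5,-53.6,0],18],[1,[64.5,-53.6,0],18],[1,[64.5,-53.6,0],18],[1,[64.5,-53.6,0],18],[1,[64.5,-53.6,0],18],[1,[64.5,-53.6,0],18],[1,[64.5,-53.6,0],18],[1,[64.5,-53.6,0],18],[1,[64.5,-53.6,0],18],[1,[64.5,-53.6,0],18],[1,[64.5,-53.6,0],18],[1,[64.5,-53.6,0],18],[1,[64.5,-53.6,0],18],[1,[64.5,-53.6,0],18],[1,[64.5,-53.6,0],18],[1,[64.5,-53.6,0],18],[1,[64.5,-53.6,0],18],[1,[64.5,-53.6,0],18],[1,[64.5,-53.6,0],18],[1,[64.5,-53.6,0],18]]' 20
```

```text
clock: 2.4
tool_pos: [0.6353, 0.1387, 0.2526]
eef_rot: [1.0, 0.019, -0.0, 0.001]
contact_force: [-0.2, 0.4, 1.0]
opening: 0.011
```

```bash
python3 -m inch '[[1,[0,-0.2,4],0],[1,[0,-0.2,8],0],[1,[0,-0.2,11],0],[1,[0,-0.2,13],0],[1,[0,-0.2,13.3],0],[1,[0,-0.2,13.3],0],[1,[0,-0.2,13.3],0]]'; python3 - <<'E'
from h import *
for n in("scene","top"):
    im=viewer.snapshot(n); cv2.imwrite(f"pics/{n}1.png",im[:,:,::-1])
a=cv2.imread("pics/top1.png")[90:205,165:285]; b=cv2.imread("pics/scene1.png")[170:310,305:445]
cv2.imwrite("pics/crop1.png",np.hstack([cv2.resize(a,(400,383),interpolation=2),cv2.resize(b,(383,383),interpolation=2)]))
print(r.get_state()["tool_pos"])
E
```

```text
clock: 3.1
tool_pos: [0.6367, 0.142, 0.1213]
eef_rot: [1.0, 0.02, 0.001, -0.0]
contact_force: [0.2, 0.1, 0.6]
opening: 0.008
[0.63668934 0.14247194 0.12138039]
```

View pics/crop1.png

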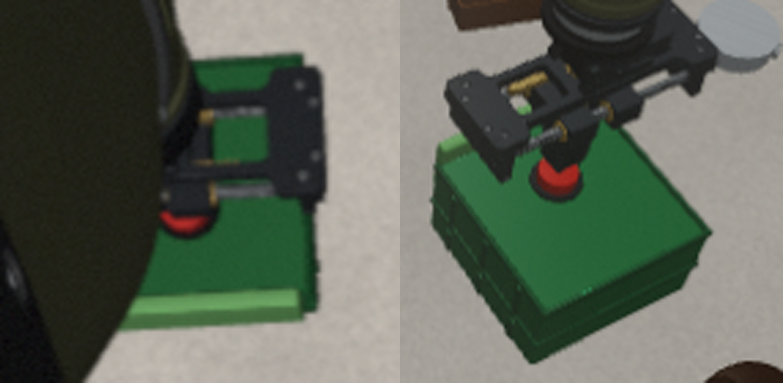

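```bash
python3 -m inch '[[1,[0,0,0.6],0],[1,[0,0,1.0],0],[1,[0,0,1.3],0],[1,[0,0,1.6],0],[1,[0,0,1.8],0],[1,[0,0,2.0],0],[1,[0,0,2.0],0],[1,[0,0,2.0],0],[1,[0,0,2.0],0]]'
```

```text
clock: 4.1
tool_pos: [0.6358, 0.1427, 0.1005]
eef_rot: [1.0, 0.02, 0.0, -0.0]
contact_force: [-1.9, -0.4, 8.1]
opening: 0.001
```

```bash
python3 -m inch '[[1,[0,0,0],0],[1,[0,0,0],0],[1,[0,0,0],0],[1,[0,0,0],0],[1,[0,0,0],0],[1,[0,0,0],0]]'; python3 - <<'E'
from h import *
im=viewer.snapshot("scene"); cv2.imwrite("pics/scene2.png",im[:,:,::-1])
cv2.imwrite("pics/crop2.png",cv2.resize(im[170:310,285:445,::-1],(640,560),interpolation=2))
E
```

```text
clock: 4.7
tool_pos: [0.6359, 0.1427, 0.1005]
eef_rot: [1.0, 0.02, 0.0, -0.0]
contact_force: [-2.3, -0.2, 8.7]
opening: 0.003
```

View pics/crop2.png

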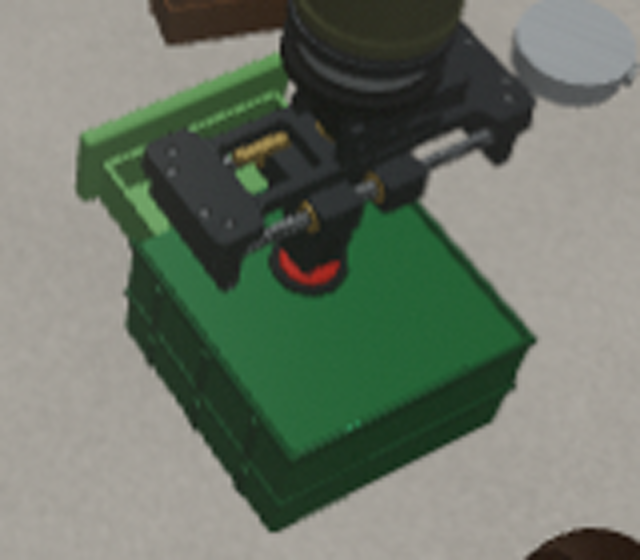

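The tray is out. I'll lift, retreat in front of the panel and measure how far out it is.

```bash
python3 -m inch '[[1,[0,0,-2],0],[1,[0,0,-6],0],[1,[-4,0,-7],0],[1,[-8,0,-7],0],[1,[-12,0,-7],0],[1,[-16,0,-7],0],[1,[-17.5,0,-7],0],[1,[-17.5,0,-7],0],[1,[-17.5,0,-7],0],[1,[-17.5,0,-7],0]]'; python3 - <<'E'
from h import *
for n in("scene","top"):
    im=viewer.snapshot(n); cv2.imwrite(f"pics/{n}3.png",im[:,:,::-1])
a=cv2.imread("pics/top3.png")[90:230,155:295]; b=cv2.imread("pics/scene3.png")[170:310,285:425]
cv2.imwrite("pics/crop3.png",np.hstack([cv2.resize(a,(392,392),interpolation=2),cv2.resize(b,(392,392),interpolation=2)]))
p=np.array([.636,.1415]);c,s=np.cos(.043),np.sin(.043)
for d in(0,.05,.06): # outer top edge ends
    P=[[p[0]-(.067+d)*c-y*s,p[1]-(.067+d)*s+y*c,.093] for y in(.068,-.068)]
    print(d,proj("scene",P).round(1).tolist(),((proj("scene",P)-[285,170])*2.8+[392,0]).round().tolist())
E
```

```text
clock: 5.75
tool_pos: [0.4627, 0.1358, 0.1696]
eef_rot: [1.0, 0.02, 0.001, -0.0]
contact_force: [1.3, -0.1, 0.1]
opening: 0.006
0 [[370.1, 199.5], [317.9, 222.2]] [[630.0, 82.0], [484.0, 146.0]]
0.05 [[357.4, 184.7], [306.0, 206.2]] [[595.0, 41.0], [451.0, 101.0]]
0.06 [[354.9, 181.8], [303.7, 203.1]] [[588.0, 33.0], [444.0, 93.0]]
```

View pics/crop3.png

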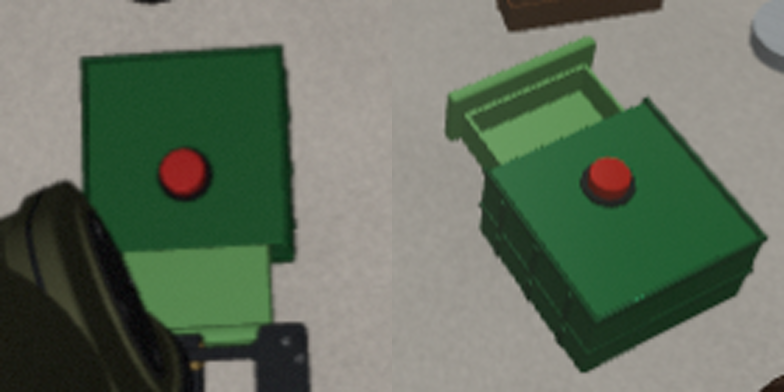

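The tray is fully out: its corners in the crop at (594,38) and (449,94) fit about 58–60 mm of travel, and the button has sprung back. Next I lower in front of it and push.

```bash
python3 -m inch '[[1,[0,0,4],0],[1,[0,0,8],0],[1,[0,0,9.5],0],[1,[0,0,9.5],0],[1,[2,0,9.5],0],[1,[3,0,9.5],0],[1,[4,0,9.5],0],[1,[5,0,9.5],0],[1,[6,0,9.5],0],[1,[7,0,9.5],0],[1,[7.5,0,9.5],0],[1,[8,0,9.5],0],[1,[8,0,9.5],0]]'
```

```text
clock: 7.15
tool_pos: [0.5404, 0.1387, 0.0748]
eef_rot: [1.0, 0.02, -0.001, 0.0]
contact_force: [-3.7, 0.8, 4.4]
opening: 0.007
```

```bash
python3 -m inch '[[1,[0.5,0,0],0],[1,[1.0,0,0],0],[1,[1.4,0,0],0],[1,[1.7,0,0],0],[1,[1.9,0,0],0],[1,[2.1,0,0],0],[1,[2.1,0,0],0]]'; python3 - <<'E'
from h import *
im=viewer.snapshot("scene"); cv2.imwrite("pics/crop4.png",cv2.resize(im[170:310,285:445,::-1],(640,560),interpolation=2))
E
```

```text
clock: 7.85
tool_pos: [0.5605, 0.1394, 0.0746]
eef_rot: [1.0, 0.02, -0.001, 0.0]
contact_force: [-5.9, -1.1, 3.3]
opening: -0.0
```

View pics/crop4.png

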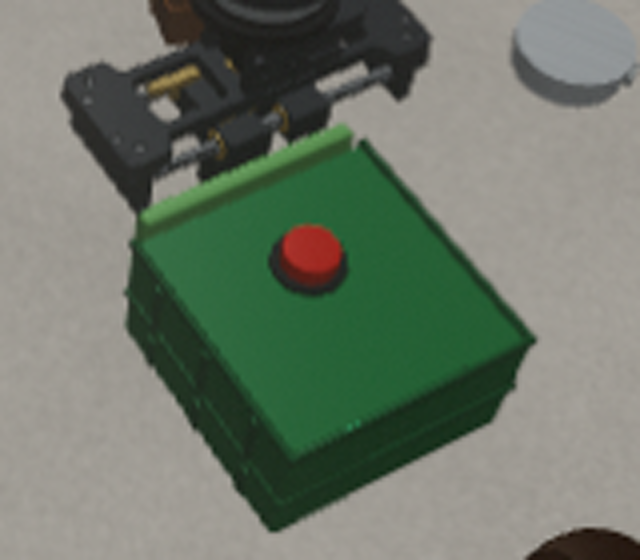

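Almost home, so I'll creep on to the stop while watching the force.

```bash
python3 -m inch '[[1,[0.2,0,0],0],[1,[0.3,0,0],0],[1,[0.4,0,0],0],[1,[0.4,0,0],0]]'; python3 -m inch '[[1,[0.2,0,0],0],[1,[0.3,0,0],0],[1,[0.3,0,0],0]]'
```

```text
clock: 8.3
tool_pos: [0.5636, 0.1396, 0.0745]
eef_rot: [1.0, 0.02, -0.002, 0.0]
contact_force: [-7.4, 1.2, 5.7]
opening: 0.008
clock: 8.6
tool_pos: [0.5636, 0.1396, 0.0745]
eef_rot: [1.0, 0.021, -0.005, 0.001]
contact_force: [-12.7, -0.2, 11.6]
opening: 0.004
```

It didn't move further while the force rose, so it's at the inner stop. Now I back off and check.

```bash
python3 -m inch '[[1,[-0.5,0,0],0],[1,[-1,0,0],0],[1,[-2,0,0],0],[1,[-5,0,0],0],[1,[-9,0,0],0],[1,[-9,0,-4],0],[1,[-9,0,-9],0],[1,[-9,0,-13],0],[1,[-9,0,-13],0],[1,[-9,0,-13],0],[1,[-9,0,-13],0],[1,[-9,0,-13],0],[1,[-9,0,-13],0]]'; python3 - <<'E'
from h import *
im=viewer.snapshot("scene"); cv2.imwrite("pics/scene5.png",im[:,:,::-1])
a=im[170:310,285:425,::-1]; b=im[230:370,165:305,::-1]
cv2.imwrite("pics/crop5.png",np.hstack([cv2.resize(x,(392,392),interpolation=2) for x in(a,b)]))
i0=cv2.imread("pics/scene0.png").astype(int); d=abs(i0-im[:,:,::-1]).max(2)
print("diff tray region",d[195:235,310:380].mean(),d[195:235,310:380].max(),"spare",d[240:350,190:285].mean())
E
```

```text
clock: 9.9
tool_pos: [0.4784, 0.136, 0.2036]
eef_rot: [1.0, 0.02, -0.001, 0.0]
contact_force: [-0.2, -0.3, -0.0]
opening: 0.006
diff tray region 5.09 8 spare 4.723253588516746
```

View pics/crop5.png

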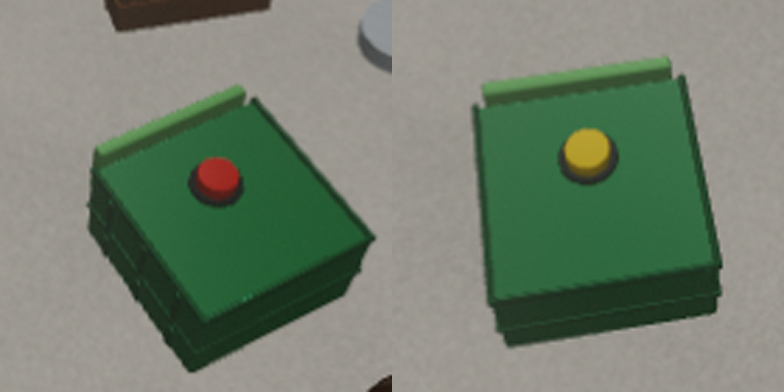

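Both trays are shut. The red-button tray's region matches the starting picture (largest pixel difference 8, about the same as in untouched areas), about 1 s after release.

```bash
python3 -c "
from plant import r
print(r.finish_job())"
```

```text
the job is handed in; nothing more can be done
None
```

The catch on the green caddy with the red button works, and I handed the job in about 9.9 s into the 38 s limit.

- **Opening:** I pressed the red button about 8.5 mm, at about 8 N. The tray sprang out, and in the picture its travel measured 58–60 mm against a full 60 mm. The button came back up.
- **Closing:** I pushed the tray in with the closed fingertips until it stopped moving and the wrist force rose to about 17 N. Then I backed off and lifted clear.
- **Last checks:** About a second after release the tray region matched the starting picture. The yellow-button caddy was still shut and unmoved, and the arm was touching nothing.
- **Disagreements:** The two cameras placed the button about 4 mm apart, so I used a position between them. I also misread the caddy corners in one camera view, so the turn angle comes from the top camera alone. No check failed.

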